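# Load the last sample and hold the shaker clamp closed

### The job

One blue-capped sample vial still stands on the bench: put it fully down in the empty hole of the grey vial rack on the orbital shaker and let go of it. Then push the shaker's sliding clamp by its black knob towards the back stop, so that the sprung jaw slides the rack square against the stop bar, and press steadily with about 10 N, which is when the green half of the two spring pins has just gone in; never squeeze the springs solid. Keep that push for two seconds and finish while still holding it, so that I can tighten the thumbscrews, leaving the other vials and things alone.

Things in the scene. Friction and masses are not known exactly. Their poses are not given: they have to be found in the camera images.
- blue_vial_mid (a point): sample vial, upright cylinder with a blue screw cap and brown contents, 50 mm tall, glass body 22 mm across, cap 23.6 mm across over the top 11 mm, 20 g; this point is on its axis, half-way up (25 mm above its foot). The one on the bench, to be loaded
- white_vial_mid (a point): sample vial, upright cylinder with a white screw cap and blue contents, 50 mm tall, glass body 22 mm across, cap 23.6 mm across over the top 11 mm, 20 g; this point is on its axis, half-way up (25 mm above its foot). Stands on the bench, not wanted
- green_vial_mid (a point): sample vial, upright cylinder with a green screw cap and light brown contents, 50 mm tall, glass body 22 mm across, cap 23.6 mm across over the top 11 mm, 20 g; this point is on its axis, half-way up (25 mm above its foot). Stands on the bench, not wanted
- rack_vial_a_mid (a point): sample vial, upright cylinder with a blue screw cap and brown contents, 50 mm tall, glass body 22 mm across, cap 23.6 mm across over the top 11 mm, 20 g; this point is on its axis, half-way up (25 mm above its foot). Already standing in one of the rack's holes, 32 mm of it above the rack
- rack_vial_b_mid (a point): sample vial, upright cylinder with a blue screw cap and brown contents, 50 mm tall, glass body 22 mm across, cap 23.6 mm across over the top 11 mm, 20 g; this point is on its axis, half-way up (25 mm above its foot). Already standing in one of the rack's holes, 32 mm of it above the rack
- rack_vial_c_mid (a point): sample vial, upright cylinder with a blue screw cap and brown contents, 50 mm tall, glass body 22 mm across, cap 23.6 mm across over the top 11 mm, 20 g; this point is on its axis, half-way up (25 mm above its foot). Already standing in one of the rack's holes, 32 mm of it above the rack
- rack: loose grey plastic block 50 x 160 x 30 mm (x, y, z), 0.22 kg, standing on the shaker's deck a few centimetres short of the stop bar and a little askew; four holes in a row along its y, 38 mm apart. Origin: centre of its underside; +x to the stop bar. Its sliding friction on the deck takes 1 to 3 N of a push
- rack_hole0 (a point): mouth of a rack hole: on its axis, level with the rack's top; round blind hole 24.5 mm wide (2 mm chamfer), 18 mm deep, flat floor. Hole 0 of four in a row; which one is empty changes from run to run
- rack_hole1 (a point): mouth of a rack hole: on its axis, level with the rack's top; round blind hole 24.5 mm wide (2 mm chamfer), 18 mm deep, flat floor. Hole 1 of four in a row; which one is empty changes from run to run
- rack_hole2 (a point): mouth of a rack hole: on its axis, level with the rack's top; round blind hole 24.5 mm wide (2 mm chamfer), 18 mm deep, flat floor. Hole 2 of four in a row; which one is empty changes from run to run
- rack_hole3 (a point): mouth of a rack hole: on its axis, level with the rack's top; round blind hole 24.5 mm wide (2 mm chamfer), 18 mm deep, flat floor. Hole 3 of four in a row; which one is empty changes from run to run
- shaker: fixed low orbital shaker, 240 x 222 mm, white housing; its aluminium deck (70 mm above the bench) has side rails along x, 198 mm apart. Origin: under its centre, on the bench; its +x is the direction in which the clamp slides and presses, away from the robot
- stop_bar: fixed aluminium bar 190 mm long across the back of the deck, 29 mm high. Origin: centre of its face towards the rack; x as the shaker's; 90 mm ahead of the shaker's origin
- clamp (a joint): slide of the clamp carriage along the rails (m): 0 is nearest the robot, grows towards the stop bar, up to 0.11; the jaw, springs still relaxed, meets a rack that is seated on the stop bar at 0.075; friction 1 N, it stays where it is left but the squeezed springs would push it back
- knob (a point): middle of the upright round black knob at the centre of the clamp's crossbar; knob 25 mm across, 30 mm tall, its middle 49 mm above the deck (119 mm above the bench), its foot 10 mm above the crossbar. When clamped the vials in the rack stand about 43 mm ahead of its axis, tops 62 mm above the deck; thumbscrews 104 mm either side. Can be gripped from above or pushed
- jaw (a joint): squeeze of the two spring pins between the crossbar and the jaw (m): 0 relaxed, grows as the jaw is pressed back, 0.020 springs solid. Stiffness of both together 1000 N/m with 1 N preload, so 0.010 is 11 N. The half of each exposed pin next to the crossbar (10 mm) is green and slides into the crossbar as the springs are squeezed. The jaw is a rubber-faced bar 170 x 22 mm that meets the rack; its face is 40 mm ahead of the knob's axis when relaxed
- pen_1: black and white marker pen 135 mm long lying on the bench, bystander
- petri_bench: clear round dish 93 mm across, bystander
- ballpoint: white ball pen with red ends, 145 mm long, bystander
- microscope: fixed white and blue binocular microscope, 271 x 166 x 350 mm (x, y, z), on the bench behind the bench vials and to the left of the shaker. Origin under the middle of its base; its eyepieces, 290 to 350 mm high, reach 135 mm from there towards the robot and 60 mm to either side, and would meet a gripper or wrist that carries a vial straight across: go round on the robot's side until in front of the shaker
- rubber: blue and white eraser 42 mm long, bystander
- slips: small blue and white box 31 mm square, 14 mm high, bystander
- blue_vial: the blue-capped vial of the bench as a whole; origin at its foot
- crossbar: the clamp's aluminium crossbar, 20 x 196 mm, 4 to 24 mm above the deck, with the knob on it; moves with joint clamp. Origin on the deck under the knob

How it is judged:
On the way, in this order (a step that is already met when the one before it is completed fails the run):
1. the blue-capped vial stands fully down in the rack's empty hole, released (z of blue_vial_mid in the frame of rack between 0.03 and 0.0405 m and x of blue_vial_mid in the frame of rack between -0.006 and 0.006 m and angle between blue_vial_mid's own z axis and vertical below 0.2 rad and (horizontal distance between blue_vial_mid and rack_hole0 below 0.005 m or horizontal distance between blue_vial_mid and rack_hole1 below 0.005 m or horizontal distance between blue_vial_mid and rack_hole2 below 0.005 m or horizontal distance between blue_vial_mid and rack_hole3 below 0.005 m) and contact force between each of the arm, the fingers and blue_vial below 0.1 N), for 0.3 s.
2. the rack is pressed square on the stop bar with a steady force and held (contact force between rack and stop_bar between 4 and 16 N and value of joint jaw between 0.005 and 0.0165 m and angle between the x axis of rack and the x axis of stop_bar, either way round below 0.04 rad and contact force between any of the fingers, the arm and crossbar above 2 N), for 1.5 s.
At the end, for the whole second after the job is handed in: All four vials are fully down in the rack (within 3.5 mm, upright), the blue one released; the rack lies square (0.04 rad) on the stop bar, pressed on it with 4 to 16 N through the sprung jaw (squeezed 5 to 16.5 mm) by the robot, still pushing the clamp (all of step 1 and all of step 2 and z of rack_vial_a_mid in the frame of rack between 0.03 and 0.0405 m and x of rack_vial_a_mid in the frame of rack between -0.006 and 0.006 m and angle between each of rack_vial_a_mid, rack_vial_b_mid, rack_vial_c_mid's own z axis and vertical below 0.2 rad and z of rack_vial_b_mid in the frame of rack between 0.03 and 0.0405 m and x of rack_vial_b_mid in the frame of rack between -0.006 and 0.006 m and z of rack_vial_c_mid in the frame of rack between 0.03 and 0.0405 m and x of rack_vial_c_mid in the frame of rack between -0.006 and 0.006 m); the arm keeps its last pose, push and grip.
It fails at once if the springs are squeezed solid (over 19 mm) (value of joint jaw above 0.019 m).
It fails at once if one of the other vials or a bystander is shifted by more than 30 mm (distance of any of white_vial_mid, green_vial_mid, pen_1, petri_bench, ballpoint, rubber, slips from where it was at the start of the episode above 0.03 m).
It fails at once if a vial in the rack is pulled out or tipped (z of any of rack_vial_a_mid, rack_vial_b_mid, rack_vial_c_mid in the frame of rack above 0.047 m or angle between any of rack_vial_a_mid, rack_vial_b_mid, rack_vial_c_mid's own z axis and vertical above 0.35 rad).
It also fails if it takes over 61 s, if anything falls off the work surface, if the arm or the gripper's body presses on something with over 40 N, if the wrist force passes 120 N, or if a joint passes its speed limit or range.

### The arm

A 6-joint arm with a two-finger parallel gripper is mounted at the origin on a cart in front of the work surface, level with it; the furniture and walls round the work are solid. World frame = base frame: x ahead of the robot, y to its left, z up, the work surface at z = 0. Lengths are in m, angles in rad, forces in N, time in s.
With the tool pointing down it reaches from about 0.3 to 0.875 m from the base axis. Payload 6.4 kg.
Tool frame: the origin (TCP) lies on the centre line of the jaws, within the pads' length; the fingertips stand 17 mm ahead of it and the grasp point (between the pads) lies 2 mm behind it; z points along the fingers, x is the direction in which the jaws open and shut, and the axes are right-handed (so a half turn about z gives the same grasp; the last joint's range is limited). The gripper opens to 85 mm and grips with 20 to 120 N. Pads are 22 mm wide; open, the fingers measure 114 mm over their backs; the gripper's body (76 mm by 85 mm) begins 54 mm behind the grasp point. The pads swing forward as they close: fully open they stand 13 mm farther back than shut.
Start: joints at [1.055, 0.181, 1.607, -0, 1.354, -0.206], TCP at [0.175, 0.548, 0.248] pointing down, gripper open.
Joint ranges: [-2.99, 2.99], [-0.89, 2.07], [0.3, 2.58], [-1.14, 4.28], [0, 2.63], [-3.12, 3.12]. Speed limits (rad/s): [2.57, 2.57, 3.01, 3.14, 3.14, 3.14].

### API

Orientations are given as a unit quaternion [w, x, y, z].
In Python, from bench import ctrl gives the robot as it stands.
- The arm moves only by the tool servo_tool, never from a script. Its argument "increments" is text: rows parted by semicolons, each of 5 numbers parted by spaces: the shift along the tool's x, y, z in cm, then the turn about the tool's z in rad, then the opening, from 0 (shut) to 1 (fully open). In form: dx dy dz yaw gripper; .... A call has 1 to 10 rows; each row shifts and turns the commanded pose from where the row before left it, along the tool's axes as they then stand; what a row does not reach is not made up. A row lasts 1/8 s, in which the tool goes at most 62.5 mm and 10.7 degrees, less where a joint would pass 70% of its speed; a pose out of reach is approached as far as the arm can. A call is refused whole if a number of a shift passes 6.25 or a number of a turn 0.188, either way. A call with a gripper value outside its range is refused whole. The fingers move at their own pace and stop on an object; the grip force is fixed at half the most. Time passes only in rows, so rows that do not move let the fingers close. It gives the time, the measured TCP pose, the force and the opening at its end, in the units of the state.
- ctrl.get_obs(): the state, without advancing time (a new reading comes with each control period).
- ctrl.camera(name): name is "scene" or "top" or "wrist"; returns (picture, depth): 400x640x3 uint8, red, green, blue; 400x640 float32, m along the optical axis (not along the pixel's ray), 0 where there is no reading.
- ctrl.camera_params(name): a dict with "mtx" (3x3 intrinsics, pixels), "distortion" ([k1, k2, p1, p2, k3] as OpenCV has them; the pictures are not rectified), "position" and "attitude" of the camera in the world; the wrist camera has in their place "tool_from_camera" (4x4, takes a point from camera to tool coordinates, whose origin is the TCP and whose axes are the tool frame's). Camera axes: x right, y down, z forward; pixel columns grow to the right and rows downward; lengths in m; the calibration is good to about 2 mm. A picture is of the moment at which its call begins: read the wrist's pose just before it. camera_params takes no time and is no camera call.
- ctrl.hand_in(): hands the job in, once; it reports no verdict.
The state is a dict: "time_s": time; "q": joint angles; "dq": joint speeds; "joint_efforts": joint torques, N m; "eef_pos": TCP position; "eef_rot": TCP orientation; "wrist_force": force on the tool from outside, world axes, zero at the start; "torque": the same for the moment, N m; "opening": opening from 0.0 (shut) to 1.0 (fully open).
Only numpy, scipy, OpenCV 4.12 (cv2) and the standard library are available. Lean on these libraries where they do the work, as an engineer would, in place of code of your own. Each camera call takes 0.05 s, during which the arm holds its last target.

## Working session

There is one attempt and no reset: what is moved stays moved. The work goes in short steps, Python scripts to look and compute and a tool call to move; the robot and the scene stay as the last step left them, time stands still between calls to the robot, and variables do not carry over. Pictures are saved under pics/ and viewed, and the job is handed in when it is done.

Besides the shell and the picture viewer there is one more tool, called after "Call:" as name(argument=value, ...), one argument or row to a line, values as JSON. servo_tool: Moves the arm, as the interface text tells. Its arguments: {"type":"object","properties":{"increments":{"type":"string"}},"required":["increments"]}

```bash
ls; mkdir -p pics
cat > h.py <<'E'
import numpy as np, cv2
from bench import ctrl
def snap(name,fn):
    o=ctrl.get_obs(); im,d=ctrl.camera(name)
    cv2.imwrite('pics/'+fn+'.png',im[:,:,::-1]); np.savez('pics/'+fn+'.npz',im=im,d=d,p=o['eef_pos'],q=o['eef_rot'])
    return im,d,o
E
python3 - <<'E'
from h import *
o=ctrl.get_obs(); print(o)
for n in ['scene','top','wrist']:
    print(n,ctrl.camera_params(n)); snap(n,n+'0')
E
```

```text
pics
{'time_s': 0.0, 'q': array([ 1.05468713e+00,  1.81533838e-01,  1.60803623e+00, -6.35977692e-06,
        1.35381161e+00, -2.06300733e-01]), 'dq': array([-1.93304246e-03, -1.74804738e-03,  2.72868639e-03, -7.34244104e-05,
        6.99316337e-04,  5.75440567e-04]), 'joint_efforts': array([ 4.65714529e-04, -4.44880486e+01, -3.51331723e+01, -1.63096911e-04,
        9.19775048e-03,  9.78571933e-06]), 'eef_pos': array([0.1750169 , 0.54714978, 0.24737455]), 'eef_rot': array([ 3.70996529e-04,  8.07735686e-01,  5.89544114e-01, -8.13951677e-04]), 'wrist_force': array([-0.31205638,  0.10090114, -0.00135409]), 'torque': array([ 0.03651646,  0.02024273, -0.00937052]), 'opening': 1.0003600373740411}
scene {'mtx': array([[408.39339628,   0.        , 323.30270994],
       [  0.        , 408.39339628, 200.59339895],
       [  0.        ,   0.        ,   1.        ]]), 'distortion': array([-0.02636452,  0.        ,  0.        ,  0.        ,  0.        ]), 'position': array([-0.12867693, -0.79241033,  0.86935067]), 'attitude': array([-0.4346651 ,  0.84626471, -0.26783204,  0.15221135])}
top {'mtx':
[... 285 characters left out ...]
1.8158777 ]), 'attitude': array([ 0.14280967, -0.54434396,  0.80185495, -0.20080761])}
wrist {'mtx': array([[295.88843934,   0.        , 318.35026365],
       [  0.        , 295.88843934, 198.14560033],
       [  0.        ,   0.        ,   1.        ]]), 'distortion': array([0.01508475, 0.        , 0.        , 0.        , 0.        ]), 'tool_from_camera': array([[ 9.99999777e-01,  4.67283020e-05,  6.66466016e-04,
        -7.59921000e-04],
       [-2.19439383e-04,  9.65180178e-01,  2.61585886e-01,
        -6.64803670e-02],
       [-6.31036323e-04, -2.61585974e-01,  9.65179973e-01,
        -1.26415434e-01],
       [ 0.00000000e+00,  0.00000000e+00,  0.00000000e+00,
         1.00000000e+00]])}
```

View pics/scene0.png

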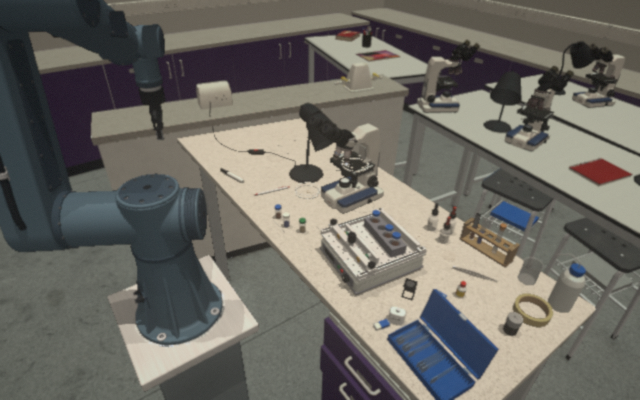

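View pics/top0.png

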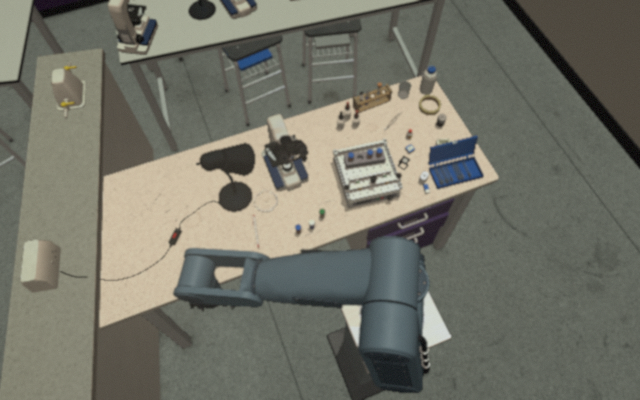

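View pics/wrist0.png

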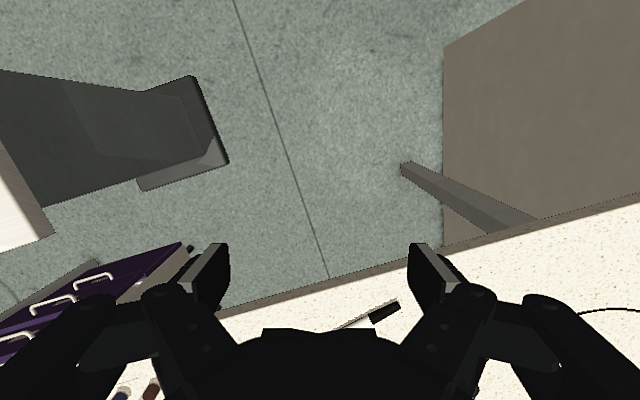

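The scene view shows the blue-, white- and green-capped bench vials at about (278,211), (285,219) and (302,224). The shaker with its rack is at about (370,248). In the top view the blue vial is at about (298,230) and the shaker at about (367,172). Next I'll enlarge these areas and measure.

```bash
cat >> h.py <<'E'
from scipy.spatial.transform import Rotation as R
def Rq(q): return R.from_quat([q[1],q[2],q[3],q[0]]).as_matrix()
def cam(name,p=None,q=None):
    c=ctrl.camera_params(name)
    if name=='wrist':
        T=np.array(c['tool_from_camera']); Rt=Rq(q)
        return c['mtx'],c['distortion'],Rt@T[:3,:3],np.array(p)+Rt@T[:3,3]
    return c['mtx'],c['distortion'],Rq(c['attitude']),np.array(c['position'])
def ray(name,uv,p=None,q=None):
    K,D,Rc,t=cam(name,p,q)
    n=cv2.undistortPoints(np.array(uv,float).reshape(-1,1,2),K,D)[:,0]
    return t,(Rc@np.c_[n,np.ones(len(n))].T).T
def onplane(name,uv,z,p=None,q=None):
    t,d=ray(name,uv,p,q); s=(z-t[2])/d[:,2]; return t+s[:,None]*d
def tri(r1,r2):
    # rays (t,d): midpoint, gap
    A=[];b=[]
    for t,d in (r1,r2):
        d=d/np.linalg.norm(d);P=np.eye(3)-np.outer(d,d);A.append(P);b.append(P@t)
    x=np.linalg.solve(sum(A),sum(b)); return x,np.linalg.norm(np.cross(r1[1]/np.linalg.norm(r1[1]),r2[1]/np.linalg.norm(r2[1]))@(r2[0]-r1[0]))
def proj(name,X,p=None,q=None):
    K,D,Rc,t=cam(name,p,q); Xc=(np.atleast_2d(X)-t)@Rc
    return cv2.projectPoints(Xc,np.zeros(3),np.zeros(3),K,D)[0][:,0]
def show(fn,out,x0,y0,x1,y1,k):
    im=cv2.imread('pics/'+fn+'.png')[y0:y1,x0:x1]
    cv2.imwrite('pics/'+out+'.png',cv2.resize(im,None,fx=k,fy=k,interpolation=cv2.INTER_CUBIC))
E
python3 - <<'E'
from h import *
show('scene0','sc0z',255,190,455,300,4)
show('top0','tp0z',280,130,420,240,5)
for n,pts in (('scene',[(278,208),(285,216),(302,220)]),('top',[(297,229),(311,225),(322,212)])):
    print(onplane(n,pts,0.045))
E
```

```text
[[0.4197057  0.19459337 0.045     ]
 [0.41596755 0.14303698 0.045     ]
 [0.45075718 0.09353929 0.045     ]]
[[0.41093019 0.20211567 0.045     ]
 [0.40663873 0.1467505  0.045     ]
 [0.44189374 0.0874685  0.045     ]]
```

View pics/sc0z.png

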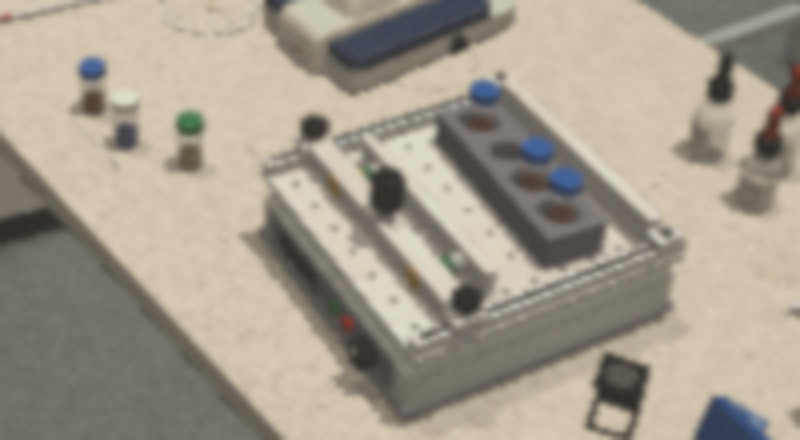

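View pics/tp0z.png

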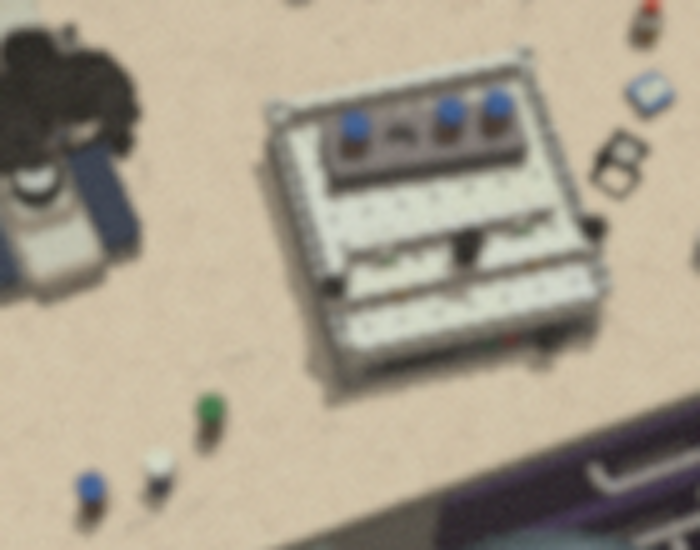

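In both views the rack's second hole from the left (+y) is empty: top zoom (402,132), scene zoom (510,150). The bench's blue vial is the leftmost one. The clamp's knob is at zoom (387,190) in scene and (467,247) in top. Now colour-mask measurements.

Run:
```python
from h import *
def blobs(n,lo,hi,box,amin=8):
    im=np.load(f'pics/{n}0.npz')['im']; h=cv2.cvtColor(im,cv2.COLOR_RGB2HSV)
    m=cv2.inRange(h,lo,hi); k=np.zeros_like(m); x0,y0,x1,y1=box; k[y0:y1,x0:x1]=m[y0:y1,x0:x1]
    c,l,s,ce=cv2.connectedComponentsWithStats(k)
    return [(ce[i].round(2),s[i][:5]) for i in range(1,c) if s[i][4]>=amin]
S={}
for n,box in (('scene',(255,190,455,300)),('top',(280,130,420,240))):
    print(n,'blue');
    for b in blobs(n,(100,130,70),(125,255,255),box): print(b, onplane(n,[b[0]],.045)[0].round(4), onplane(n,[b[0]],.127)[0].round(4))
    print('black')
    for b in blobs(n,(0,0,0),(180,255,45),box): print(b, onplane(n,[b[0]],.119)[0].round(4))
```

```text
scene blue
(array([375.73, 212.27]), array([374, 211,   5,   3,  11], dtype=int32)) [ 0.6809 -0.0106  0.045 ] [ 0.6004 -0.0884  0.127 ]
(array([389.06, 226.69]), array([387, 225,   5,   4,  16], dtype=int32)) [ 0.6645 -0.0934  0.045 ] [ 0.5856 -0.1629  0.127 ]
(array([396. , 234.5]), array([394, 233,   5,   4,  18], dtype=int32)) [ 0.6555 -0.1348  0.045 ] [ 0.5775 -0.2002  0.127 ]
black
top blue
black
(array([414.75, 229.94]), array([410, 228,   9,   4,  16], dtype=int32)) [ 0.218  -0.1848  0.119 ]
```

Call:
servo_tool(
  increments="-2.5 3.2 0 0 1; -2.5 3.2 0 0 1; -2.5 3.2 0 0 1; -2.5 3.2 0 0 1; -2.5 3.2 0 0 1; -2.5 3.2 0 0 1; -2.5 3.2 0 0 1; -2.5 3.2 0 0 1; -2.5 3.2 0 0 1; -2.5 3.2 0 0 1",
)

```text
time_s: 1.4
eef_pos: [0.4043, 0.2108, 0.2482]
eef_rot: [-0.0, 0.808, 0.59, -0.0]
wrist_force: [0.3, 0.3, 0.1]
opening: 0.996
```

Call:
servo_tool(
  increments="0 0 0 0.18 1; 0 0 0 0.18 1; 0 0 0 0.18 1; 0 0 0 0.18 1; 0 0 0 0.18 1; 0 0 0 0.18 1; 0 0 0 0.18 1; 0 0 0 0.18 1; 0 0 0 0 1",
)

```text
time_s: 2.52
eef_pos: [0.4037, 0.2119, 0.2481]
eef_rot: [0.0, 0.996, -0.089, -0.0]
wrist_force: [-1.1, 0.3, -0.6]
opening: 1.0
```

Run:
```python
from h import *
im,d,o=snap('wrist','w1'); print(o['eef_pos'],o['eef_rot'],o['time_s'])
snap('top','top1');snap('scene','scene1')
```

```text
[0.40365679 0.21193241 0.24807813] [ 7.92340821e-05  9.96069637e-01 -8.85732823e-02 -2.14401301e-04] 2.525
```

View pics/w1.png

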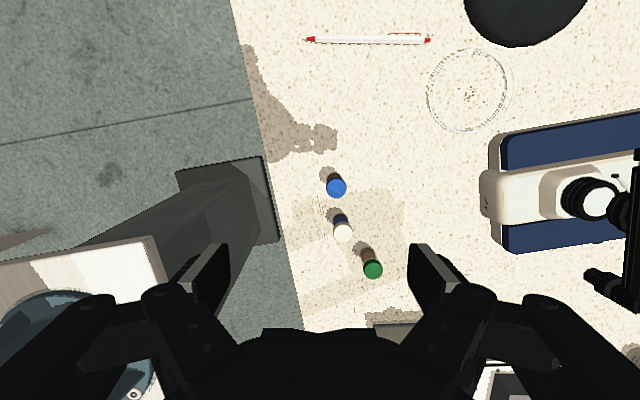

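The wrist view shows the blue cap at (336,188), the white at (343,232) and the green at (373,270), all between the fingers. I'll get a second place by going down a little.

```bash
cat > vial.py <<'E'
from h import *
def cap(fn):
    z=np.load(f'pics/{fn}.npz'); h=cv2.cvtColor(z['im'],cv2.COLOR_RGB2HSV)
    m=cv2.inRange(h,(98,140,100),(118,255,255)); c,l,s,ce=cv2.connectedComponentsWithStats(m[:300,200:460])
    i=1+np.argmax(s[1:,4]); cs,_=cv2.findContours((l==i).astype(np.uint8),cv2.RETR_EXTERNAL,cv2.CHAIN_APPROX_NONE)
    (x,y),r=cv2.minEnclosingCircle(cs[0]); el=cv2.fitEllipse(cs[0])
    print(fn,s[i],ce[i]+[200,0],(x+200,y,r),el); return ce[i]+[200,0],z['p'],z['q']
E
python3 - <<'E'
from vial import *
uv,p,q=cap('w1'); print(onplane('wrist',[uv],.048,p,q))
E
```

```text
w1 [127 178  19  20 290] [335.88965517 187.74137931] (335.6875, 187.5, 9.783895492553711) ((135.86923217773438, 187.73941040039062), (18.00065803527832, 18.784456253051758), 51.36931610107422)
[[0.4208154  0.19799318 0.048     ]]
```

Call:
servo_tool(
  increments="0 0 3 0 1; 0 0 3 0 1;0 0 1 0 1; 0 0 0 0 1",
)

```text
time_s: 3.18
eef_pos: [0.4037, 0.2119, 0.1781]
eef_rot: [0.0, 0.996, -0.089, -0.001]
wrist_force: [-0.0, 0.7, 0.6]
opening: 1.001
```

Run:
```python
from vial import *
im,d,o=snap('wrist','w2'); print(o['eef_pos'],o['eef_rot'],o['time_s'])
uv,p,q=cap('w2'); print(onplane('wrist',[uv],.048,p,q))
u1,p1,q1=cap('w1')
a=ray('wrist',[u1],p1,q1);b=ray('wrist',[uv],p,q)
print(tri((a[0],a[1][0]),(b[0],b[1][0])))
d=np.load('pics/w2.npz')['d'];u,v=uv.astype(int);print(d[v-1:v+2,u-1:u+2])
T,dd=ray('wrist',[uv],p,q); K,D,Rc,t=cam('wrist',p,q); print(t+dd[0]*d[v,u])
```

```text
[0.4036541  0.21194356 0.17814101] [ 1.69179282e-04  9.96038634e-01 -8.89197836e-02 -5.32141139e-04] 3.175
w2 [129 194  24  24 457] [340.53610503 205.41575492] (340.68951416015625, 205.55645751953125, 12.21866226196289) ((140.54312133789062, 205.4251251220703), (22.70833396911621, 23.84807586669922), 61.42159652709961)
[[0.42091729 0.19784597 0.048     ]]
w1 [127 178  19  20 290] [335.88965517 187.74137931] (335.6875, 187.5, 9.783895492553711) ((135.86923217773438, 187.73941040039062), (18.00065803527832, 18.784456253051758), 51.36931610107422)
(array([0.42081859, 0.19854971, 0.05030879]), np.float64(5.488990051048501e-06))
[[0.26446193 0.26322895 0.26392585]
 [0.26430205 0.26462105 0.264449  ]
 [0.26364022 0.26334792 0.26472834]]
[0.42085177 0.19869942 0.05078676]
```

View pics/w2.png

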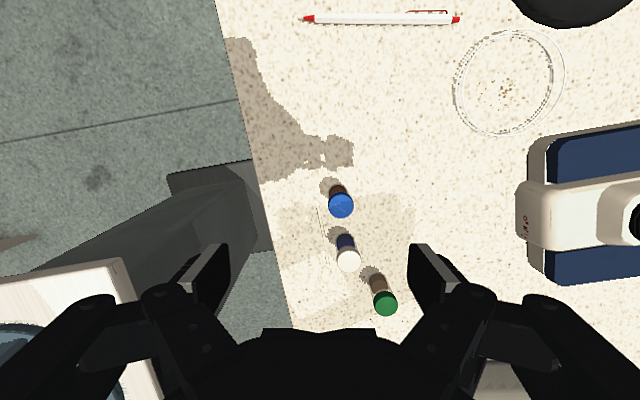

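The blue cap top triangulates to (0.4208, 0.1985, 0.050), which agrees with the depth reading. Now centre over it and descend.

Call:
servo_tool(
  increments="1 0.5 0 0 1; 0.92 0.52 1 0 1; 0 0 3 0 1; 0 0 3 0 1; 0 0 3 0 1; 0 0 2.5 0 1; 0 0 1.3 0 1; 0 0 0 0 1",
)

```text
time_s: 4.22
eef_pos: [0.4206, 0.1981, 0.0396]
eef_rot: [0.0, 0.996, -0.09, -0.001]
wrist_force: [0.6, 0.0, 0.4]
opening: 1.003
```

Call:
servo_tool(
  increments="0 0 0 0 0; 0 0 0 0 0; 0 0 0 0 0; 0 0 0 0 0; 0 0 0 0 0; 0 0 0 0 0",
)

```text
time_s: 4.97
eef_pos: [0.4214, 0.1987, 0.041]
eef_rot: [-0.0, 0.996, -0.089, 0.0]
wrist_force: [-2.2, 0.3, 5.3]
opening: 0.254
```

Run:
```python
from h import *
im,d,o=snap('wrist','w3'); print(o['eef_pos'],o['eef_rot'],o['time_s'],o['opening'])
```

```text
[0.42137593 0.19869429 0.0410293 ] [-1.40803370e-04  9.96004651e-01 -8.92999634e-02  4.82585574e-04] 4.975 0.2542756558288384
```

View pics/w3.png

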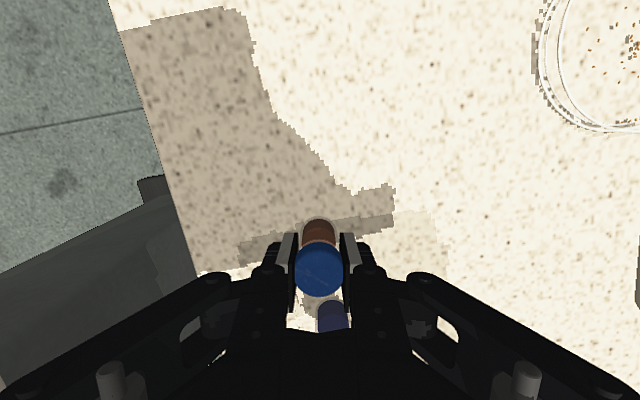

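The vial is held centrally (cap at (319,270)), opening 0.254, about 22 mm. I'll lift it, retreat toward the robot, and go across in front of the shaker.

Call:
servo_tool(
  increments="0 0 -1 0 0; 0 0 -3 0 0; 0 0 -3 0 0; 0 0 -3 0 0; -1 0 -3 0 0; -2 0.2 -3 0 0; -2 0.6 -2 0 0; 0 2 0 0 0; 0.4 3 0 0 0; 0.5 3 0 0 0",
)

```text
time_s: 6.28
eef_pos: [0.3646, 0.1186, 0.2209]
eef_rot: [-0.0, 0.996, -0.089, 0.001]
wrist_force: [-0.2, -0.2, 0.5]
opening: 0.247
```

Call:
servo_tool(
  increments="0.6 3 0 0 0; 0.6 3 0 0 0; 0.6 3 0 0 0; 0.6 3 0 0 0; 0.6 3 0 0 0; 0.6 3 0 0 0; 0.5 3 0 0 0; 0 0 0 0 0; 0 0 0 0 0",
)

```text
time_s: 7.4
eef_pos: [0.3677, -0.0943, 0.2204]
eef_rot: [-0.0, 0.996, -0.09, 0.0]
wrist_force: [0.6, -0.2, -0.3]
opening: 0.246
```

Run:
```python
from h import *
im,d,o=snap('wrist','w4'); print(o['eef_pos'],o['eef_rot'],o['time_s'],o['opening'],o['wrist_force'])
```

```text
[ 0.36766393 -0.0942557   0.22044755] [-1.80039176e-04  9.95977632e-01 -8.96020298e-02  1.42000464e-05] 7.4 0.245762163856178 [ 0.56662781 -0.17850913 -0.28313948]
```

View pics/w4.png

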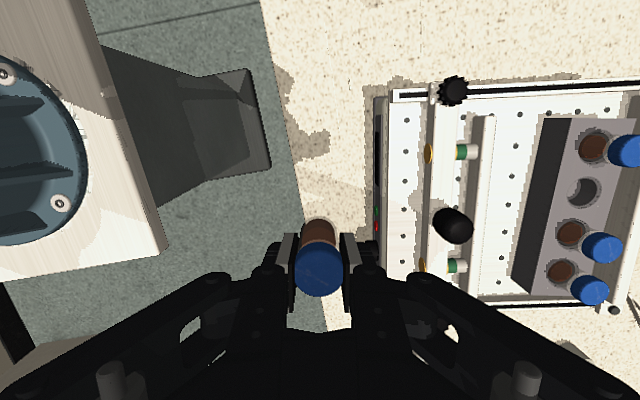

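The wrist view shows the empty hole, second from the left, at (582,191). The knob is at (453,226) and the rack runs from (535,120) to (635,300). I'll cast first rays and then move above it.

Run:
```python
from h import *
z=np.load('pics/w4.npz');p,q=z['p'],z['q']
f=lambda uv,zz:onplane('wrist',uv,zz,p,q).round(4)
print('hole',f([(582,191)],.1)); print('caps',f([(627,151),(603,248),(590,290)],.132))
print('rack front top edge',f([(567,120),(529,294)],.1)); print('rail outer',f([(440,90),(625,80)],.08)); print('knob top',f([(456,223)],.134)); print('crossbar edge',f([(443,110),(430,260)],.094))
show('w4','w4z',370,60,640,320,3)
```

```text
hole [[ 0.5883 -0.1292  0.1   ]]
caps [[ 0.5904 -0.0919  0.132 ]
 [ 0.579  -0.1659  0.132 ]
 [ 0.5711 -0.2019  0.132 ]]
rack front top edge [[ 0.5738 -0.0673  0.1   ]
 [ 0.5448 -0.2223  0.1   ]]
rail outer [[ 0.4843 -0.0258  0.08  ]
 [ 0.6346 -0.0462  0.08  ]]
knob top [[ 0.4681 -0.1243  0.134 ]]
crossbar edge [[ 0.4801 -0.0418  0.094 ]
 [ 0.4588 -0.1746  0.094 ]]
```

View pics/w4z.png

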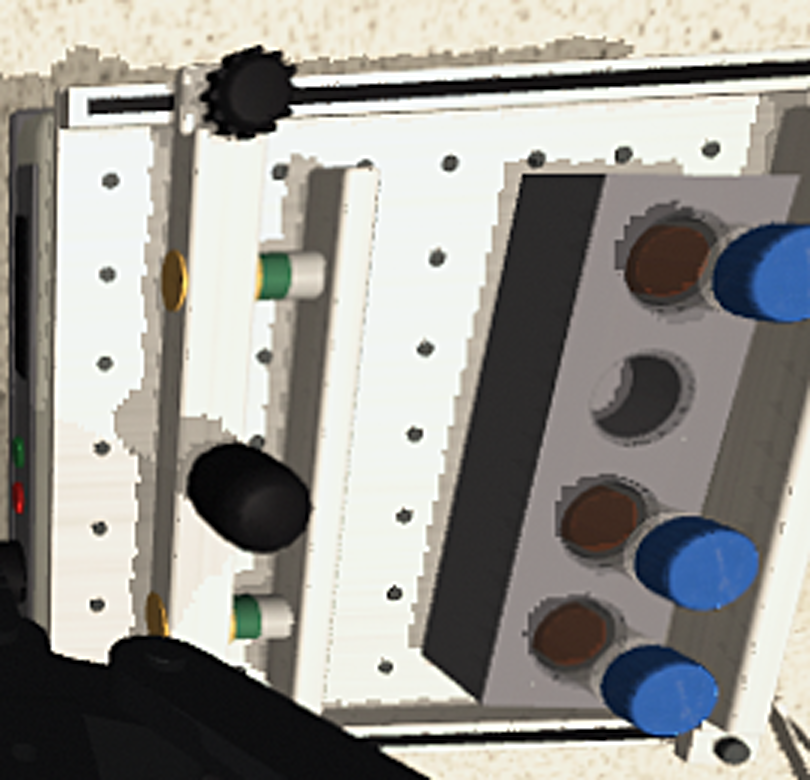

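Call:
servo_tool(
  increments="2.2 0 0 0 0; 3 0 0 0 0; 3 0 0 0 0; 3 -0.2 0 0 0; 3 -0.2 0 0 0; 3 0 0 0 0; 3 0 0 0 0; 2.1 0 0 0 0; 0 0 0 0 0; 0 0 0 0 0",
)

```text
time_s: 8.7
eef_pos: [0.5873, -0.1294, 0.22]
eef_rot: [-0.0, 0.996, -0.089, -0.001]
wrist_force: [0.2, -1.1, -0.0]
opening: 0.248
```

Run:
```python
from h import *
im,d,o=snap('wrist','w5'); print(o['eef_pos'],o['eef_rot'],o['time_s'],o['opening'],o['wrist_force'])
show('w5','w5z',180,60,460,320,3)
```

```text
[ 0.58728953 -0.12942182  0.21995822] [-1.90835415e-04  9.96045048e-01 -8.88472513e-02 -6.25817579e-04] 8.7 0.2479640935493814 [ 0.22633458 -1.10001413 -0.02597598]
```

View pics/w5z.png

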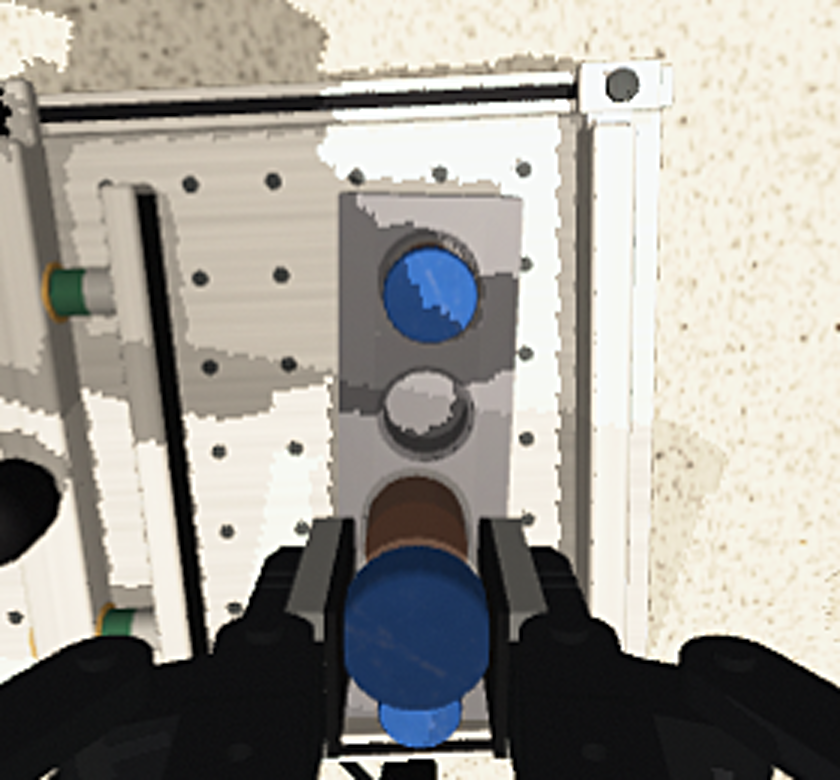

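The empty hole's mouth is at zoom (428,414), or pixel (322.7,198). It is just ahead of the held vial (foot near zoom (415,480)), with neighbour cap a at zoom (430,295). Now a precise measurement.

Run:
```python
from h import *
z=np.load('pics/w5.npz');p,q,d,im=z['p'],z['q'],z['d'],z['im']
uv,vv=np.meshgrid(np.arange(640),np.arange(400))
t,dd=ray('wrist',np.c_[uv.ravel(),vv.ravel()],p,q)
X=(t+dd*d.reshape(-1,1)).reshape(400,640,3)
top=X[150:180,296:345]  # rack top
print('rack top z',np.median(X[130:138,300:345,2]),np.median(X[210:218,296:302,2]), np.median(X[200:215,340:350,2]), 'deck',np.median(X[140:200,250:285,2]))
reg=np.zeros((400,640),np.uint8); reg[178:218,300:346]=1
m=((X[...,2]<np.median(X[130:138,300:345,2])-.004)&(reg>0)).astype(np.uint8)
c,l,s,ce=cv2.connectedComponentsWithStats(m); i=1+np.argmax(s[1:,4]); print(s[i],ce[i])
cs,_=cv2.findContours((l==i).astype(np.uint8),cv2.RETR_EXTERNAL,cv2.CHAIN_APPROX_NONE); el=cv2.fitEllipse(cs[0]); print(el)
for zz in (.098,.1): print(onplane('wrist',[el[0],(322.7,198)],zz,p,q))
z4=np.load('pics/w4.npz')
a=ray('wrist',[(582,191)],z4['p'],z4['q']);b=ray('wrist',[(322.7,198)],p,q); print('tri',tri((a[0],a[1][0]),(b[0],b[1][0])))
print('tcp below at .1 ->',proj('wrist',[[p[0],p[1],.1]],p,q))
# cap a
h=cv2.cvtColor(im,cv2.COLOR_RGB2HSV); mm=cv2.inRange(h,(98,140,60),(118,255,255)); mm[180:]=0
cs,_=cv2.findContours(mm,cv2.RETR_EXTERNAL,cv2.CHAIN_APPROX_NONE); c=max(cs,key=len); e=cv2.fitEllipse(c); print('cap a',e,onplane('wrist',[e[0]],.131,p,q))
# rack left edge direction via points
print(onplane('wrist',[(180+340/3,60+200/3),(180+333/3,60+490/3)],.1,p,q), onplane('wrist',[(180+522/3,60+200/3),(180+514/3,60+490/3)],.1,p,q))
print('stop bar face top edge',onplane('wrist',[(180+592/3,60+130/3),(180+592/3,60+600/3)],.099,p,q))
```

```text
rack top z 0.10091275972937412 0.10096562740076404 0.10097818446951189 deck 0.07085154719282025
[308 184  28  28 577] [321.43847487 197.12478336]
((321.4237365722656, 197.13665771484375), (25.716279983520508, 27.040283203125), 84.0501708984375)
[[ 0.58918725 -0.13058202  0.098     ]
 [ 0.59014416 -0.13154273  0.098     ]]
[[ 0.58926244 -0.13005435  0.1       ]
 [ 0.59021165 -0.13100733  0.1       ]]
tri (array([ 0.59025175, -0.13083643,  0.09781802]), np.float64(0.0009592342917356778))
tcp below at .1 -> [[319.04075879 196.82885321]]
cap a ((322.9620056152344, 157.68898010253906), (30.45795440673828, 30.765605926513672), 167.7298583984375) [[ 0.59669492 -0.09284975  0.131     ]]
[[ 0.57716295 -0.06794403  0.1       ]
 [ 0.55866186 -0.1488795   0.1       ]] [[ 0.62546236 -0.07662361  0.1       ]
 [ 0.61107535 -0.15826986  0.1       ]]
stop bar face top edge [[ 0.64643089 -0.06213933  0.099     ]
 [ 0.62927211 -0.198066    0.099     ]]
```

Mouth estimates agree within 1 mm: (0.5893, -0.1303) at z ≈ 0.099, and the rack top is at 0.100. Correct for the offset and lower in stages.

Call:
servo_tool(
  increments="0.2 0.05 0 0 0; 0 0 2 0 0; 0 0 2 0 0; 0 0 2 0 0; 0 0 1 0 0; 0 0 0.6 0 0; 0 0 0 0 0; 0 0 0 0 0",
)

```text
time_s: 9.75
eef_pos: [0.5904, -0.1315, 0.1451]
eef_rot: [0.0, 0.996, -0.089, 0.001]
wrist_force: [0.4, -0.3, -0.3]
opening: 0.247
```

Run:
```python
from h import *
im,d,o=snap('wrist','w6'); print(o['eef_pos'],o['eef_rot'],o['time_s'],o['opening'],o['wrist_force'])
show('w6','w6z',180,60,460,320,3)
```

```text
[ 0.59040114 -0.13152202  0.14505775] [ 2.25681309e-04  9.95998756e-01 -8.93644286e-02  6.53092189e-04] 9.75 0.2469824294466467 [ 0.43099697 -0.347707   -0.31517025]
```

View pics/w6z.png

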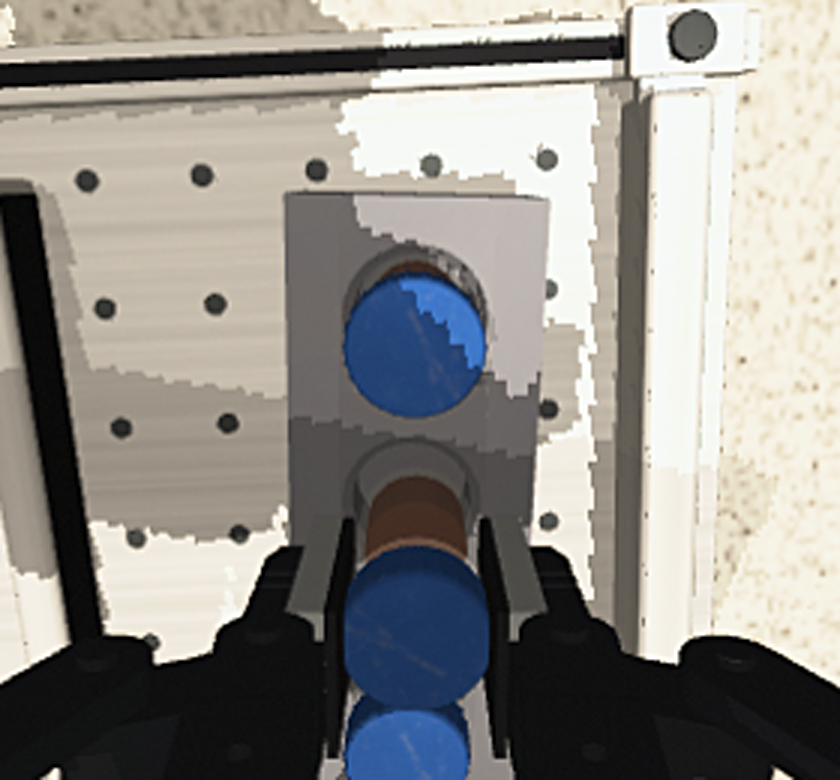

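Run:
```python
from h import *
z=np.load('pics/w6.npz');p,q=z['p'],z['q'];Rt=Rq(q)
e=onplane('wrist',[(317.3,205.8)],.1,p,q)[0]; print(e, e+Rt[:,1]*.01425, Rt.T@(e+Rt[:,1]*.01425-p)*100)
print(ctrl.get_obs()['eef_pos'])
```

```text
[ 0.59192143 -0.11733766  0.1       ] [ 0.58938473 -0.13136005  0.10000474] [-1.08943414e-01  6.56065008e-04  4.50515905e+00]
[ 0.59041926 -0.13153469  0.14511238]
```

The vial is about 1 mm too far in +x: mouth at zoom column 412, vial at 417. Correct that and insert.

Call:
servo_tool(
  increments="-0.1 -0.03 0 0 0; 0 0 0.3 0 0; 0 0 0.3 0 0; 0 0 0.3 0 0; 0 0 0.3 0 0; 0 0 0 0 0",
)

```text
time_s: 10.55
eef_pos: [0.5888, -0.1307, 0.1319]
eef_rot: [-0.0, 0.996, -0.089, -0.0]
wrist_force: [0.4, 0.4, -0.6]
opening: 0.25
```

Call:
servo_tool(
  increments="0 0 0.3 0 0; 0 0 0.2 0 0; 0 0 0.2 0 0; 0 0 0.1 0 0; 0 0 0 0 0",
)

```text
time_s: 11.18
eef_pos: [0.5889, -0.1308, 0.1242]
eef_rot: [-0.0, 0.996, -0.089, -0.0]
wrist_force: [-0.1, 0.1, -0.8]
opening: 0.247
```

Call:
servo_tool(
  increments="0 0 0.1 0 0; 0 0 0 0 0",
)

```text
time_s: 11.42
eef_pos: [0.5889, -0.1309, 0.1233]
eef_rot: [0.0, 0.996, -0.089, 0.0]
wrist_force: [-0.1, -0.1, -1.1]
opening: 0.246
```

Call:
servo_tool(
  increments="0 0 0 0 0.35; 0 0 0 0 0.45; 0 0 0 0 0.6; 0 0 0 0 0.7; 0 0 0 0 0.7",
)

```text
time_s: 12.05
eef_pos: [0.5889, -0.1308, 0.1233]
eef_rot: [0.0, 0.996, -0.089, -0.0]
wrist_force: [0.4, 0.6, 0.8]
opening: 0.695
```

Call:
servo_tool(
  increments="0 0 -1 0 0.7; 0 0 -2 0 0.7; 0 0 -3 0 0.7; 0 0 -3 0 0.7; 0 0 0 0 0.7; 0 0 0 0 0.7",
)

```text
time_s: 12.8
eef_pos: [0.5888, -0.1308, 0.2135]
eef_rot: [0.0, 0.996, -0.089, 0.0]
wrist_force: [-0.1, 0.1, 0.2]
opening: 0.703
```

Run:
```python
from h import *
im,d,o=snap('wrist','w7'); print(o['eef_pos'],o['eef_rot'],o['time_s'],o['opening'],o['wrist_force'])
show('w7','w7z',180,60,460,320,3)
z=np.load('pics/w7.npz');p,q,d=z['p'],z['q'],z['d']
h=cv2.cvtColor(im,cv2.COLOR_RGB2HSV); mm=cv2.inRange(h,(98,140,60),(118,255,255)); mm[:,:200]=0; mm[:,450:]=0
t,_=ray('wrist',[(0,0)],p,q)
for c in cv2.findContours(mm,cv2.RETR_EXTERNAL,cv2.CHAIN_APPROX_NONE)[0]:
    if len(c)<30: continue
    e=cv2.fitEllipse(c); u,v=map(int,e[0]); dd=ray('wrist',[e[0]],p,q)[1][0]; print(np.round(e[0],1),np.round(e[1],1),(t+dd*np.median(d[v-3:v+4,u-3:u+4])).round(4))
```

```text
[ 0.58881104 -0.13077745  0.21351219] [ 4.42391729e-05  9.95996171e-01 -8.93957851e-02  1.37139981e-04] 12.8 0.7031402965683538 [-0.11600857  0.12673671  0.15025106]
[317.3 297.6] [26.9 30.3] [ 0.5747 -0.2018  0.1333]
[318.3 254.9] [28.1 30.7] [ 0.582  -0.1656  0.133 ]
[318.5 209.6] [29.2 31.1] [ 0.5886 -0.13    0.133 ]
[320.4 157.4] [31.4 31.6] [ 0.5968 -0.0926  0.1332]
```

View pics/w7z.png

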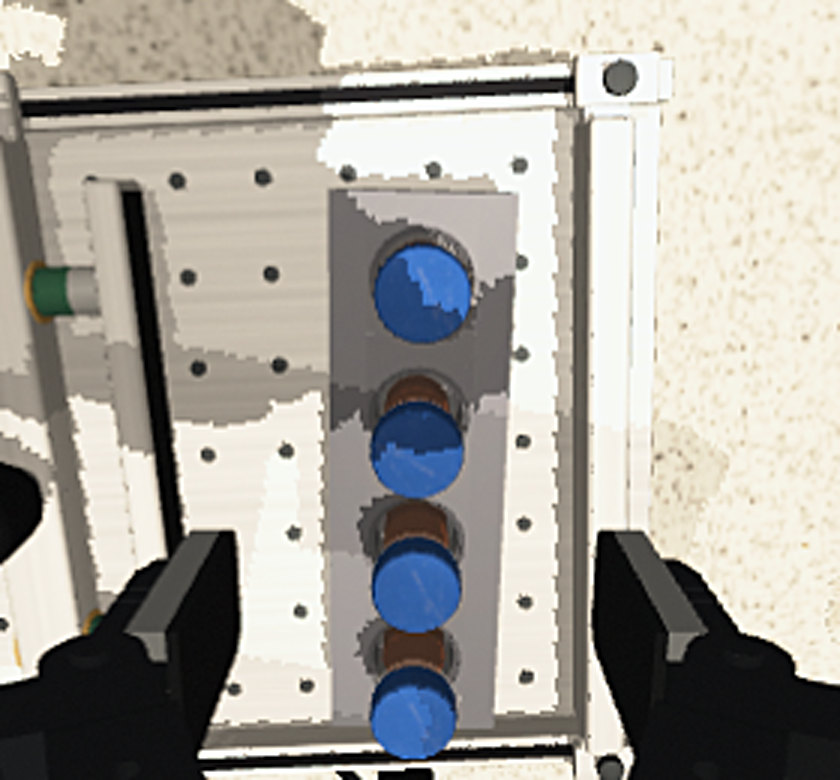

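All four caps are level at z = 0.133, and the new vial sits in its hole at zoom (417,450), released. Now I'll go back over the knob and turn the jaws across y.

Call:
servo_tool(
  increments="-2.5 0.2 0 0 0.7; -2.5 0.3 0 0 0.7; -2.5 0.3 0 0 0.7; -2.5 0.3 0 0 0.7; -2.5 0.3 0 0 0.7; -2.3 0.2 0 0 0.7; 0 0 0 -0.179 0.7; 0 0 0 -0.179 0.7; 0 0 0 -0.179 0.7; 0 0 0 -0.179 0.7",
)

```text
time_s: 14.1
eef_pos: [0.4398, -0.1198, 0.2121]
eef_rot: [-0.001, 0.963, 0.268, -0.001]
wrist_force: [0.3, -0.4, -0.4]
opening: 0.703
```

Call:
servo_tool(
  increments="0 0 0 -0.179 0.7; 0 0 0 -0.179 0.7; 0 0 0 -0.179 0.7; 0 0 0 -0.179 0.7; 0 0 0 -0.179 0.7; 0 0 0 0 0.7; 0 0 0 0 0.7",
)

```text
time_s: 14.98
eef_pos: [0.4401, -0.12, 0.2127]
eef_rot: [-0.001, 0.756, 0.655, -0.0]
wrist_force: [-0.2, -0.4, 1.2]
opening: 0.699
```

Run:
```python
from h import *
im,d,o=snap('wrist','w8'); print(o['eef_pos'],o['eef_rot'],o['time_s'],o['opening'],o['wrist_force'],o['q'])
```

```text
[ 0.44013888 -0.12004044  0.21271587] [-5.74362698e-04  7.55566727e-01  6.55071413e-01 -1.87541008e-04] 14.975 0.6992448082625592 [-0.15730845 -0.38685     1.21690436] [-5.27439310e-01 -5.44062898e-02  1.93080737e+00  1.70655601e-05
  1.26639988e+00 -1.95599902e+00]
```

View pics/w8.png

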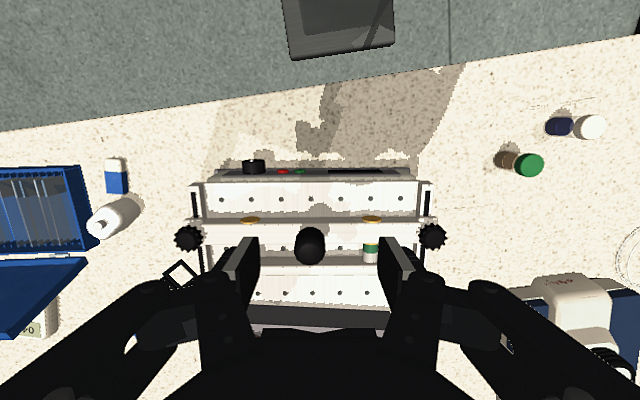

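The wrist view shows the knob top at about (312,243) and the thumbscrews at (188,237) and (433,236), level in the image, so the tool is square with the clamp. The opening is about 60 mm.

Run:
```python
from h import *
z=np.load('pics/w8.npz');p,q,d,im=z['p'],z['q'],z['d'],z['im'];Rt=Rq(q)
g=im.max(2); m=(g<60).astype(np.uint8); 
for x0,y0,x1,y1 in ((285,222,340,272),(165,220,210,258),(415,218,455,258)):
    k=np.zeros_like(m);k[y0:y1,x0:x1]=m[y0:y1,x0:x1];c,l,s,ce=cv2.connectedComponentsWithStats(k);i=1+np.argmax(s[1:,4]);print(s[i],ce[i],onplane('wrist',[ce[i]],.119,p,q))
ys,xs=np.mgrid[225:268,290:332]; pts=np.c_[xs.ravel(),ys.ravel()]
t,dd=ray('wrist',pts,p,q); X=t+dd*d[ys,xs].reshape(-1,1)
k=X[:,2]>.128; print(k.sum(),X[k].mean(0),X[k].min(0),X[k].max(0), 'tool cm',Rt.T@(X[k].mean(0)-p)*100)
k=(X[:,2]>.09); K=(X-p)@Rt; print('tool x span', np.percentile(K[X[:,2]>.12][:,0],[1,99]), 'y',np.percentile(K[X[:,2]>.128][:,1],[1,99]))
show('w8','w8z',250,200,400,300,5)
uv=[(188,237),(433,236)]; print(onplane('wrist',uv,.12,p,q))
```

```text
[294 227  31  38 966] [309.3436853  245.98757764] [[ 0.47161457 -0.1323644   0.119     ]]
[174 225  29  33 570] [188.91578947 239.00350877] [[ 0.4518958  -0.22651313  0.119     ]]
[418 223  29  35 580] [431.07241379 237.56724138] [[ 0.47813291 -0.03510544  0.119     ]]
745 [ 0.46778788 -0.1313164   0.13582669] [ 0.37424389 -0.14402666  0.12802497] [ 0.4823371  -0.11135133  0.33920617] tool cm [-0.72785456  2.90538842  7.68534619]
tool x span [-0.01900033  0.00383582] y [-0.06660211  0.04205307]
[[ 0.44977646 -0.22627294  0.12      ]
 [ 0.47653506 -0.03388439  0.12      ]]
```

View pics/w8z.png

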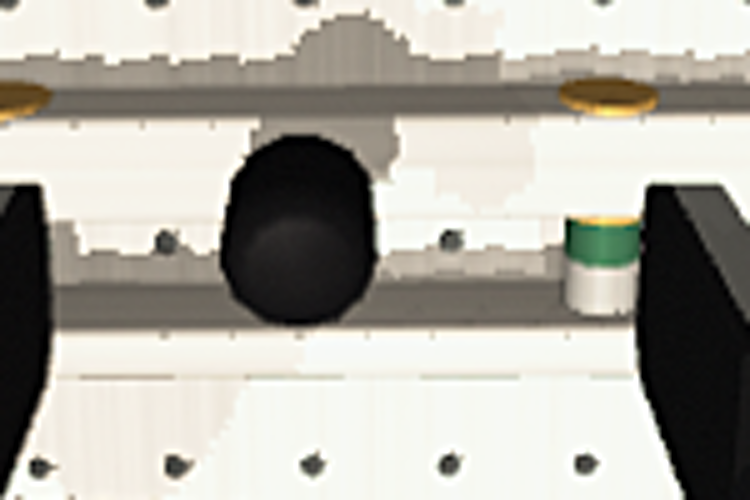

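Knob centre in tool axes is about (-0.73, +3.0) cm. Centre over it, descend and grip.

Call:
servo_tool(
  increments="-0.4 1.5 0 0 0.7; -0.33 1.5 0 0 0.7; 0 0 2 0 0.7; 0 0 3 0 0.7; 0 0 2.5 0 0.7; 0 0 1.3 0 0.7; 0 0 0.5 0 0.7; 0 0 0 0 0.7",
)

```text
time_s: 16.02
eef_pos: [0.4697, -0.1319, 0.1206]
eef_rot: [0.0, 0.754, 0.656, 0.0]
wrist_force: [0.8, 1.0, 1.6]
opening: 0.697
```

Run:
```python
from h import *
im,d,o=snap('wrist','w9'); print(o['eef_pos'],o['eef_rot'],o['time_s'],o['opening'],o['wrist_force'])
```

```text
[ 0.46965625 -0.13187401  0.12061697] [2.32775883e-04 7.54485817e-01 6.56316304e-01 8.33985072e-05] 16.025 0.696839113279815 [0.78449501 0.95494985 1.59878083]
```

View pics/w9.png

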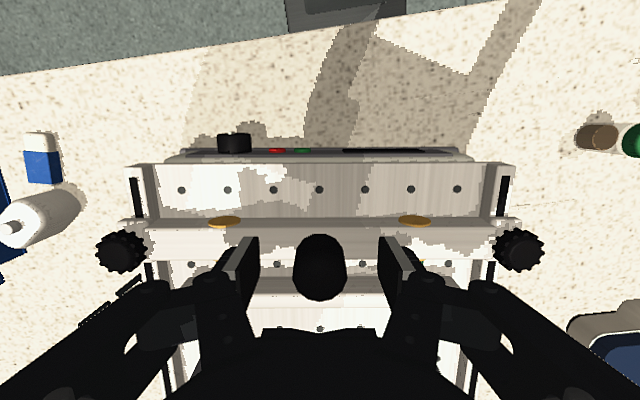

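The knob (319,267) is centred between the pads. Grip it.

Call:
servo_tool(
  increments="0 0 0 0 0; 0 0 0 0 0; 0 0 0 0 0; 0 0 0 0 0; 0 0 0 0 0; 0 0 0 0 0",
)

```text
time_s: 16.82
eef_pos: [0.4698, -0.1315, 0.1213]
eef_rot: [0.001, 0.754, 0.656, 0.001]
wrist_force: [-0.1, 3.0, 6.7]
opening: 0.27
```

Call:
servo_tool(
  increments="0 0.5 0 0 0; 0 0.8 0 0 0; 0 0.8 0 0 0; 0 0.8 0 0 0; 0 0.8 0 0 0; 0 0.5 0 0 0; 0 0 0 0 0",
)

```text
time_s: 17.7
eef_pos: [0.5119, -0.1372, 0.1213]
eef_rot: [0.001, 0.754, 0.656, 0.001]
wrist_force: [1.0, 3.2, 6.4]
opening: 0.264
```

Call:
servo_tool(
  increments="0 0.4 0 0 0; 0 0.4 0 0 0; 0 0.4 0 0 0; 0 0.4 0 0 0; 0 0.3 0 0 0; 0 0 0 0 0",
)

```text
time_s: 18.45
eef_pos: [0.5301, -0.1397, 0.1213]
eef_rot: [0.0, 0.754, 0.656, 0.001]
wrist_force: [-0.6, 4.4, 7.2]
opening: 0.271
```

Run:
```python
from h import *
im,d,o=snap('wrist','w10'); print(o['eef_pos'],o['time_s'],o['opening'],o['wrist_force'],o['torque'])
snap('scene','sc10'); show('sc10','sc10z',300,190,450,290,5)
```

```text
[ 0.53006733 -0.13966584  0.1212516 ] 18.45 0.27103889453145946 [-0.57636502  4.37805008  7.19160826] [ 0.66483351  0.16370147 -0.04154978]
```

View pics/w10.png

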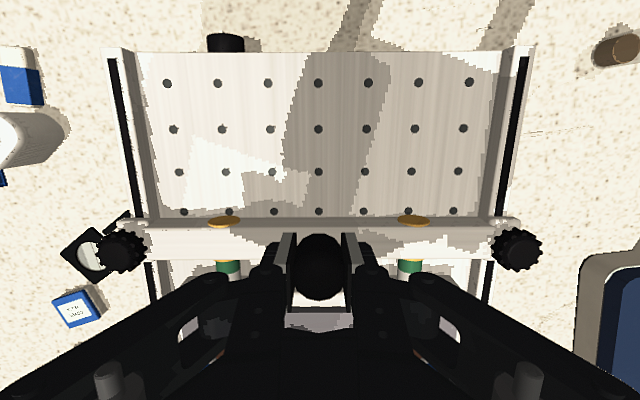

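View pics/sc10z.png

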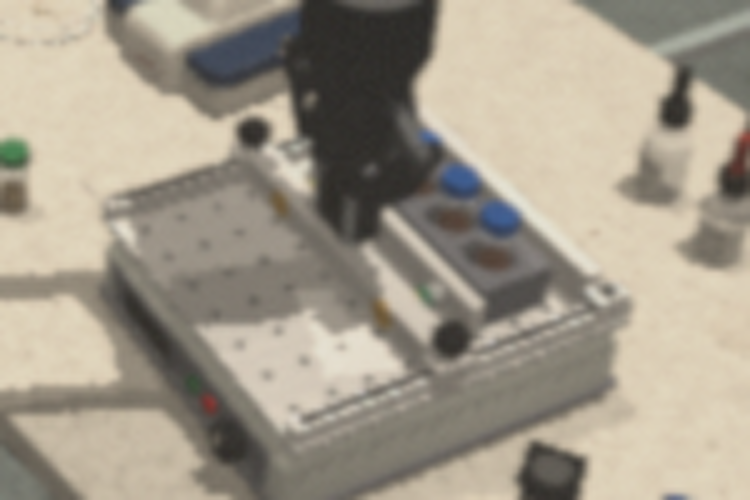

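The jaw is now at the rack, and the green pin ends show at (228,266) and (411,266) in the wrist view. Continue more gently.

Call:
servo_tool(
  increments="0 0.3 0 0 0; 0 0.3 0 0 0; 0 0.3 0 0 0; 0 0.3 0 0 0; 0 0 0 0 0",
)

```text
time_s: 19.18
eef_pos: [0.5419, -0.1413, 0.1213]
eef_rot: [0.0, 0.754, 0.656, 0.001]
wrist_force: [-1.3, 4.2, 6.5]
opening: 0.268
```

Call:
servo_tool(
  increments="0 0.2 0 0 0; 0 0.2 0 0 0; 0 0 0 0 0",
)

```text
time_s: 19.55
eef_pos: [0.5455, -0.1418, 0.1212]
eef_rot: [-0.0, 0.754, 0.656, 0.0]
wrist_force: [-2.4, 4.7, 7.8]
opening: 0.266
```

```bash
cat > st.py <<'E'
import sys
from h import *
fn=sys.argv[1]
im,d,o=snap('wrist',fn); P=o['eef_pos']; u=np.array([.9904,-.1383,0])
print(P,'travel',(P-[.4698,-.1315,0])@u,'F along',np.array(o['wrist_force'])@u,o['wrist_force'],o['time_s'],o['opening'])
show(fn,fn+'z',190,200,450,320,3)
E
python3 st.py w11
```

```text
[ 0.54554043 -0.14175246  0.1212321 ] travel 0.07643124110480366 F along -3.0702558494873227 [-2.4376286   4.74351763  7.83554186] 19.55 0.2659926338163918
```

View pics/w11z.png

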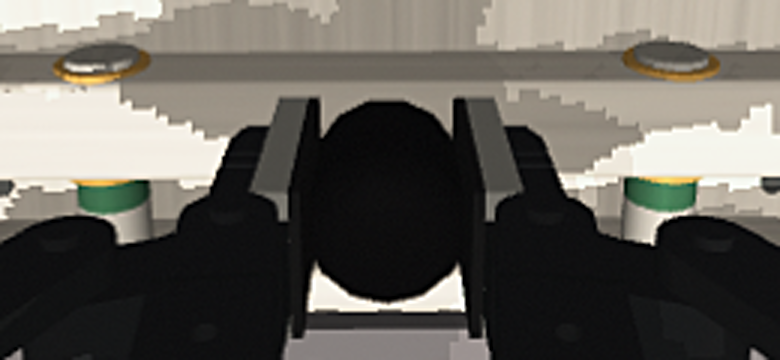

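The pin tails have started to emerge behind the crossbar (zoom (103,58) and (672,58)), and about 30 px of green remains. The springs are starting to compress. Carry on in small steps.

Call:
servo_tool(
  increments="0 0.2 0 0 0; 0 0.2 0 0 0; 0 0 0 0 0",
)

```text
time_s: 19.98
eef_pos: [0.5488, -0.1422, 0.1213]
eef_rot: [-0.001, 0.754, 0.656, -0.0]
wrist_force: [-5.2, 4.6, 9.5]
opening: 0.269
```

```bash
python3 st.py w12
```

```text
[ 0.54884465 -0.14220038  0.12125233] travel 0.07976568582165372 F along -5.811369820425055 [-5.22629503  4.59325541  9.45101538] 19.975 0.26854362749469685
```

View pics/w12z.png

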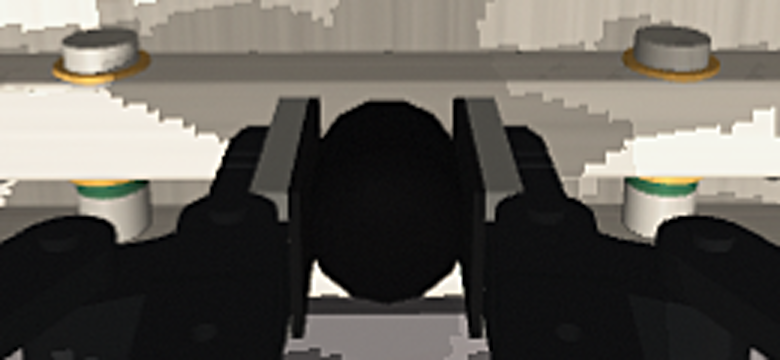

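About 14 px of green remains and the along-axis force is near 6 N. Another 4 mm, gently.

Call:
servo_tool(
  increments="0 0.2 0 0 0; 0 0.15 0 0 0; 0 0 0 0 0; 0 0 0 0 0",
)

```text
time_s: 20.52
eef_pos: [0.5516, -0.1426, 0.1212]
eef_rot: [-0.001, 0.754, 0.657, -0.001]
wrist_force: [-8.5, 3.5, 11.8]
opening: 0.268
```

```bash
python3 st.py w13; show() { :; }
python3 - <<'E'
from h import *
show('w10','w10z',190,200,450,320,3)
E
```

```text
[ 0.55162462 -0.14255701  0.12122443] travel 0.08256829085384274 F along -8.914437280468494 [-8.51688937  3.46572703 11.82902893] 20.525 0.2676549136829212
```

View pics/w13z.png

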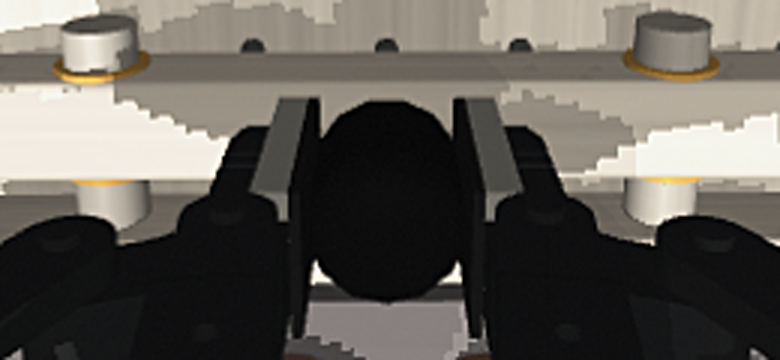

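View pics/w10z.png

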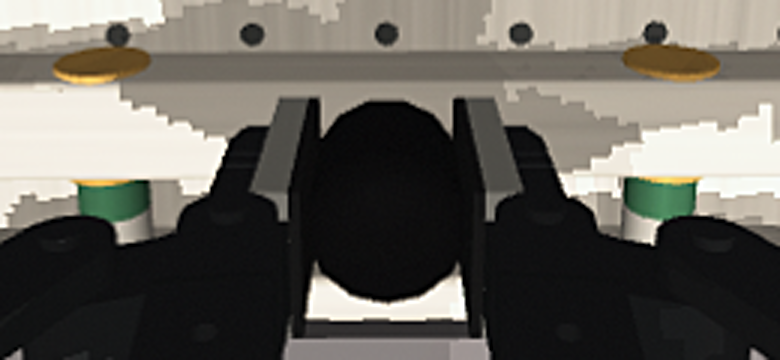

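The green has just disappeared at zoom (113,185) and (661,185). Add 1 mm, then hold, and check the rack against the stop.

Call:
servo_tool(
  increments="0 0.1 0 0 0; 0 0 0 0 0; 0 0 0 0 0; 0 0 0 0 0; 0 0 0 0 0; 0 0 0 0 0; 0 0 0 0 0; 0 0 0 0 0; 0 0 0 0 0; 0 0 0 0 0",
)

```text
time_s: 21.82
eef_pos: [0.5523, -0.1427, 0.1212]
eef_rot: [-0.002, 0.754, 0.657, -0.001]
wrist_force: [-9.6, 4.9, 13.0]
opening: 0.266
```

```bash
python3 st.py w14
python3 - <<'E'
from h import *
snap('scene','sc14'); show('sc14','sc14z',320,190,450,280,6)
snap('top','tp14'); show('tp14','tp14z',320,130,420,210,6)
E
```

```text
[ 0.55233186 -0.1426665   0.12118875] travel 0.08328387916693054 F along -10.215301577112188 [-9.63642006  4.8545998  13.01924059] 21.825 0.2659789876576523
```

View pics/w14.png

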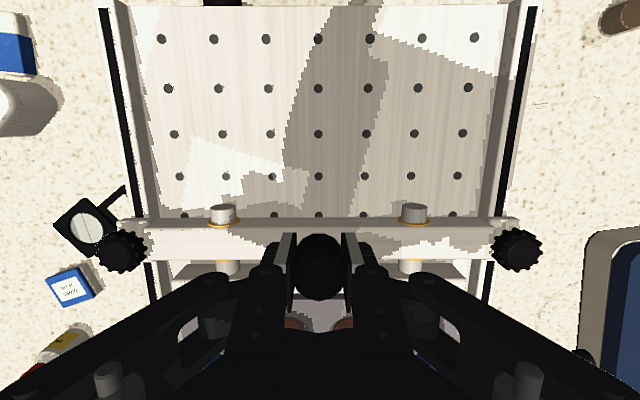

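View pics/sc14z.png

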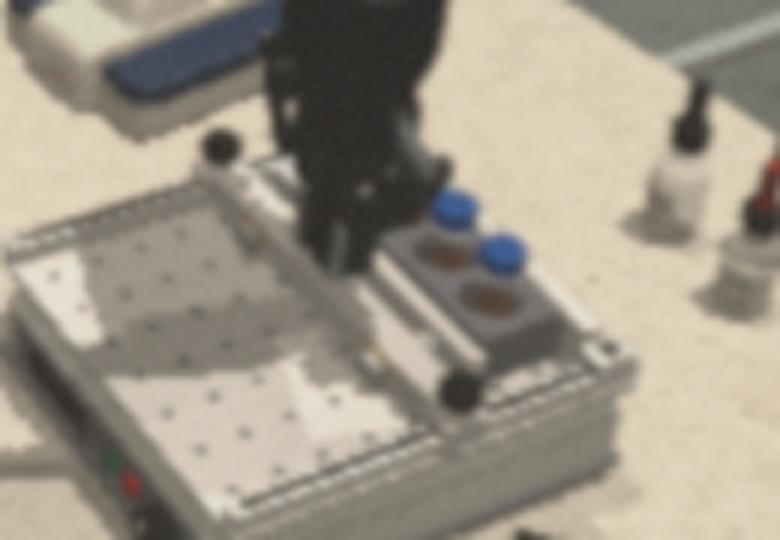

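View pics/tp14z.png

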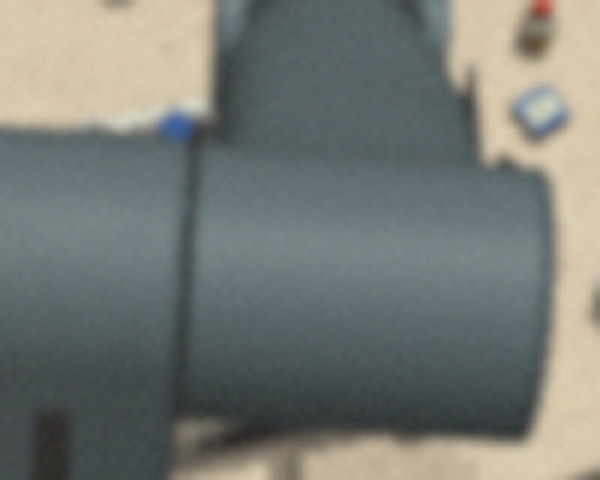

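The rack sits up against the stop bar, with the vials upright in the scene view. The pin tails are equal at (223,213) and (413,213) in the wrist view, and the push is about 10 N. Hold for over two seconds.

Call:
servo_tool(
  increments="0 0 0 0 0; 0 0 0 0 0; 0 0 0 0 0; 0 0 0 0 0; 0 0 0 0 0; 0 0 0 0 0; 0 0 0 0 0; 0 0 0 0 0; 0 0 0 0 0; 0 0 0 0 0",
)

```text
time_s: 23.22
eef_pos: [0.5523, -0.1427, 0.1212]
eef_rot: [-0.002, 0.754, 0.657, -0.001]
wrist_force: [-9.6, 4.2, 13.8]
opening: 0.264
```

Call:
servo_tool(
  increments="0 0 0 0 0; 0 0 0 0 0; 0 0 0 0 0; 0 0 0 0 0; 0 0 0 0 0; 0 0 0 0 0; 0 0 0 0 0; 0 0 0 0 0",
)

```text
time_s: 24.22
eef_pos: [0.5523, -0.1427, 0.1212]
eef_rot: [-0.002, 0.754, 0.657, -0.001]
wrist_force: [-9.6, 3.8, 13.3]
opening: 0.265
```

```bash
python3 st.py w15
python3 - <<'E'
from h import *
z=np.load('pics/w15.npz');p,q=z['p'],z['q']
# crossbar & jaw lines in tool axes; pin tails
show('w15','w15z',180,190,460,330,2)
snap('scene','sc15'); show('sc15','sc15z',350,200,440,270,8)
E
```

```text
[ 0.55232631 -0.14268206  0.12121945] travel 0.08328053261174218 F along -10.025408915547116 [-9.59152515  3.80305427 13.2797128 ] 24.225 0.2649318557944518
```

View pics/sc15z.png

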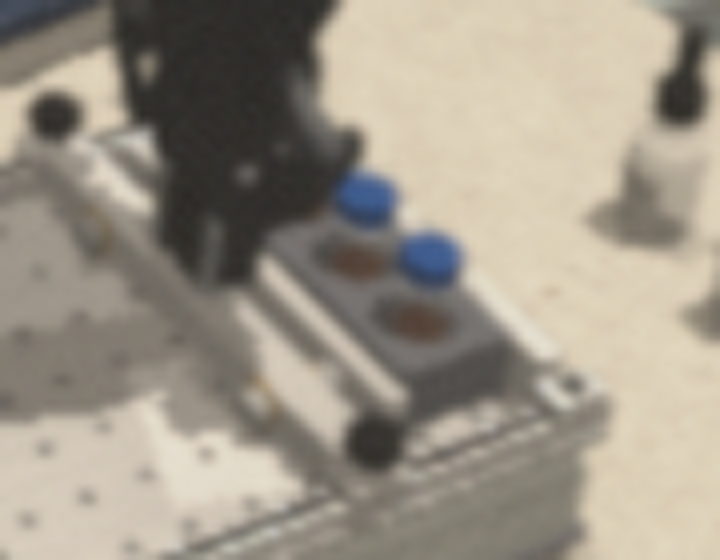

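The push is steady at about 10 N, and the rack's back edge lies along the stop bar at zoom (505,330). Hand in.

```bash
python3 -c "
from bench import ctrl
print(ctrl.hand_in())"
```

```text
the job is handed in; nothing more can be done
None
```

I put the blue-capped vial fully down in the rack's empty hole (second from the left) and let go of it. Then I gripped the clamp knob from above, slid the clamp 83 mm, and held the push for about 3.5 s. I handed the job in at 24.3 s, still pushing.

**Vial:** after release all four caps stood level at z ≈ 0.133, and the loaded vial was within about 1 mm of the measured hole centre.

**Push:** the wrist force along the slide held steady at about 10 N. The green halves of both pins had just gone in, equally on both sides. I estimate the jaw squeeze at 8–9 mm, from the force and the travel past first contact.

**Checks that were weak or disagreed:**
- **Pin reading:** partway through the push the green on the pins suggested 2–3 mm more squeeze than the force did. I took the brass collars hiding part of each pin as the reason.
- **Squareness:** I could not see the rack directly while pressing. I judged it from the equal pin tails, the contact travel (about 75 mm, as given) and the scene view, not by measuring the angle.
- **Vertical load:** gripping and pushing put about 13 N upward on the wrist, well under the limit.
- **Other things:** nothing was touched on purpose, but I did not re-measure the bystanders at the end.

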